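# Flick the test-stand rotor and brake it on its index mark

### The job

Check that the rotor on the bearing test stand runs freely, then park it: with a fingertip, flick it spinning counter-clockwise (seen from above) and let go, so that its lug sails past the fixed pointer at least once untouched. Then, while it is still turning, brake the rotor with a fingertip so that it comes to rest with the lug in front of the pointer, off by no more than the lug's own width: once it has passed the pointer it must not stop anywhere else, so no nudging it into place afterwards. Finish clear of the rotor with it standing still there, and leave the loose things on the bench where they are.

Things in the scene. Friction and masses are not known exactly. Their poses are not given: they have to be found in the camera images.
- hub (a point): centre of the rotor's flat top face, on its upright axis, about 86 mm above the bench. The rotor is a level bare aluminium disc, 190 mm across, 14 mm thick. In the middle of its top is a steel boss 40 mm across and 10 mm high with a nut 20 mm wide and 7 mm high on it; between the boss and the lug's circle the top is flat and bare
- stand: grey bearing stand fixed to the bench, round foot 150 mm across; origin under the rotor's axis at bench level. The rotor (0.7 to 1.3 kg, cannot come off) runs on a free ball bearing, losing 0.15 to 0.5 rad/s each second if left alone. The bearing is rubber-sprung: pressed, the rotor sinks level, 1 mm per 3 N, 8 mm at most; about 5 N on its flat top stops it almost at once
- lug (a point): centre (half-way up) of the lug, the rotor's mark: the one dark steel block standing on the disc's top near its rim, 16 mm along the rim, 12 mm radially, 24 mm tall; its centre runs on a circle of radius 78 mm about the hub. It turns with the rotor and can be pushed along the rim
- index (a point): fixed point level with the disc's top, straight below the lug's centre when the lug is exactly lined up with the pointer, on the lug's circle. The pointer is a steel finger 10 mm wide on a fixed post beside the rim; it points at the hub, its tip is about 98 mm from the hub's axis, its top and the post's top are level with the disc's top
- rotor (a joint): angle of the rotor, rad, 0 with the lug at the pointer, growing counter-clockwise seen from above and counting on beyond a turn (6.283 is the lug at the pointer one turn later). It starts at rest between -5.2 and -1.4
- bearing: steel ball-bearing ring, 42 mm across, 13 mm high, lying near the stand; origin at the centre of its underside; a bystander, leave alone
- bolt: steel bolt standing on its head, 20 mm across, 50 mm tall, near the stand; origin at the centre of its underside; a bystander, leave alone
- bottle: small blue bottle, 28 mm across, 85 mm tall; origin at the centre of its underside; a bystander, leave alone
- spanner: steel spanner lying flat, 170 mm long; origin at the centre of its underside; a bystander, leave alone
- block: wooden block 90 x 45 x 45 mm; origin at the centre of its underside; a bystander, leave alone
- collar: dark steel sleeve, 48 mm across, 30 mm tall; origin at the centre of its underside; a bystander, leave alone
- pot: grey open pot, 64 mm across, 60 mm tall; origin at the centre of its underside; a bystander, leave alone

How it is judged:
On the way, in this order (a step that is already met when the one before it is completed fails the run):
1. the rotor, touched by nothing of the robot, is turning counter-clockwise with its lug past the pointer (value of joint rotor above 0.6 rad and velocity of joint rotor above 0.4 rad/s and contact force between the fingers and rotor below 0.05 N), for 0.3 s.
2. a fingertip touches the rotor to brake it (contact force between the fingers and rotor above 0.3 N).
At the end, for the whole second after the job is handed in: the rotor stands still (under 0.03 rad/s) with the lug's centre within 16 mm of the point in front of the pointer, and every loose thing on the bench is within 20 mm of where it began (horizontal distance between lug and index below 0.016 m and velocity of joint rotor between -0.03 and 0.03 rad/s and distance of each of bearing, bolt, bottle, spanner, block, collar, pot from where it was at the start of the episode below 0.02 m); the robot touches nothing.
It fails at once if after passing the pointer, the rotor comes to a stop with its lug more than 16 mm from the pointer's point (value of joint rotor above 0.6 rad and horizontal distance between lug and index above 0.016 m and velocity of joint rotor between -0.03 and 0.03 rad/s).
It fails at once if a loose thing on the bench is moved more than 20 mm (distance of any of bearing, bolt, bottle, spanner, block, collar, pot from where it was at the start of the episode above 0.02 m).
It also fails if it takes over 54 s, if anything falls off the work surface, if the arm or the gripper's body presses on something with over 40 N, if the wrist force passes 120 N, or if a joint passes its speed limit or range.

### The arm

A 6-joint arm with a two-finger parallel gripper is mounted at the origin on the work surface. World frame = base frame: x ahead of the robot, y to its left, z up, the work surface at z = 0. Lengths are in m, angles in rad, forces in N, time in s.
With the tool pointing down it reaches from about 0.225 to 0.875 m from the base axis. Payload 3.4 kg.
Tool frame: the origin (TCP) lies between the finger pads; the fingertips stand 25 mm ahead of it and the grasp point (between the pads) lies 6 mm ahead of it (manip.tips_ahead is the distance from the TCP to the fingertips, in m); z points along the fingers, x is the direction in which the jaws open and shut, and the axes are right-handed (so a half turn about z gives the same grasp; the last joint's range is limited). The gripper opens to 85 mm and grips with 20 to 120 N. Pads are 22 mm wide; open, the fingers measure 114 mm over their backs; the gripper's body (76 mm by 85 mm) begins 54 mm behind the grasp point. The pads swing forward as they close: fully open they stand 13 mm farther back than shut.
Start: joints at [1.033, 0.276, 1.505, -0, 1.361, -0.121], TCP at [0.233, 0.526, 0.22] pointing down, gripper open.
Joint ranges: [-2.89, 2.89], [-0.75, 2.08], [0.22, 2.7], [-1.18, 4.32], [0.11, 2.71], [-2.7, 2.7]. Speed limits (rad/s): [2.57, 2.57, 3.14, 3.14, 3.14, 3.14].

### API

Orientations are given as a unit quaternion [w, x, y, z].
In Python, from rig import manip gives the robot as it stands. The module is installed in compiled form; this text tells all that it offers.
- The arm moves only by the tool send_rows, never from a script. Its argument "plan" is a list of rows, each an object with "linear": the shift along the tool's x, y, z in m, a list of three; "delta_rot": the turn, a rotation vector about the tool's x, y, z in degrees, a list of three; "fingers": the finger opening in m, from 0 to 0.0854. A call has 1 to 12 rows; each row shifts and turns the pose as measured when the row begins, along the tool's axes as they then stand; what a row does not reach is not made up. A row lasts 1/12 s, in which the tool goes at most 41.7 mm and 7.16 degrees, less where a joint would pass 70% of its speed; a pose out of reach is approached as far as the arm can. A call with a gripper value outside its range is refused whole. The fingers move at their own pace and stop on an object; "force" is the grip in N (left out, the last holds). Time passes only in rows, so rows that do not move let the fingers close. It gives the time, the measured TCP pose, the force and the opening at its end, in the units of the state.
- manip.get_state(): the state, without advancing time (a new reading comes with each control period).
- manip.get_image(name): name is "scene" or "top"; returns the picture (384x512x3 uint8, red, green, blue); there is no depth.
- manip.camera_info(name): a dict with "K" (3x3 intrinsics, pixels), "rvec" (rotation vector, rad) and "tvec" (3), from world to camera coordinates, as OpenCV has them. Camera axes: x right, y down, z forward; pixel columns grow to the right and rows downward; lengths in m; the calibration is good to about 2 mm. A picture is of the moment at which its call begins. camera_info takes no time and is no camera call.
- manip.sign_off(): hands the job in, once; it reports no verdict.
Trained networks look in the newest picture that a camera, given by its name, has taken for a name from the list of things; names that differ only in an ending like _2 or _b are one class to them, and where a whole thing is asked for, a point or a joint stands for the part that bears it (a point fixed in the world has none). Each returns a list of dicts, best first, with "p" (0 to 1); they miss things now and then, are a little off and sometimes report something else, mostly with a low value. They report only what shows in the picture. A call takes as long as a camera call.
- manip.find_in(thing, camera): "extent" ([left, top, right, bottom] in pixels, round what is visible of it).
- manip.masks_of(thing, camera): "pixels" (384x512 bool, what is visible of it) and "extent" ([left, top, right, bottom] in pixels, round what is visible of it).
The state is a dict: "clock": time; "qpos": joint angles; "qd": joint speeds; "effort": joint torques, N m; "position": TCP position; "ee_rot": TCP orientation; "contact_force": force on the tool from outside, world axes, zero at the start; "moment": the same for the moment, N m; "width": finger opening in m.
Only numpy, scipy, OpenCV 4.12 (cv2) and the standard library are available. Lean on these libraries where they do the work, as an engineer would, in place of code of your own. Each camera call takes 0.05 s, during which the arm holds its last target. There are 200 camera calls.

## Working session

There is one attempt and no reset: what is moved stays moved. The work goes in short steps, Python scripts to look and compute and a tool call to move; the robot and the scene stay as the last step left them, time stands still between calls to the robot, and variables do not carry over. Pictures are saved under pics/ and viewed, about 8 in all and at most 12, crops included, and the job is handed in when it is done.

Besides the shell and the picture viewer there is one more tool, called by a JSON object that holds its "method" and its "body", one argument or row to a line. send_rows: Moves the arm, as the interface text tells. Its arguments: {"type":"object","properties":{"plan":{"type":"array","items":{"type":"object","properties":{"linear":{"type":"array","items":{"type":"number"}},"delta_rot":{"type":"array","items":{"type":"number"}},"fingers":{"type":"number"}}}},"force":{"type":"number"}},"required":["plan"]}

```bash
mkdir -p pics
cat > h.py <<'E'
import numpy as np, cv2
from rig import manip
def cam(n):
    c=manip.camera_info(n); K=np.array(c["K"],float); R=cv2.Rodrigues(np.array(c["rvec"],float))[0]; t=np.array(c["tvec"],float).ravel(); return K,R,t
def ray(n,u,v,z):
    K,R,t=cam(n); d=R.T@np.linalg.solve(K,[u,v,1.]); o=-R.T@t; s=(z-o[2])/d[2]; return o+s*d
def proj(n,P):
    K,R,t=cam(n); P=np.atleast_2d(P); q=(P@R.T+t)@K.T; return q[:,:2]/q[:,2:]
def save(n,f):
    im=manip.get_image(n); cv2.imwrite('pics/'+f,im[:,:,::-1]); return im
E
python3 - <<'E'
from h import *
for n in ("top","scene"):
    save(n,n+"1.png"); K,R,t=cam(n); print(n,K[0,0],"pos",-R.T@t)
    for th in ("lug","rotor","stand","bearing","bolt","bottle","spanner","block","collar","pot"):
        r=manip.find_in(th,n)
        print(th,[(np.round(x["extent"]),round(x["p"],2)) for x in r[:2]])
s=manip.get_state(); print(s)
E
```

```text
top 486.7658950519287 pos [0.29301577 0.01416637 1.60310802]
lug [(array([249., 143., 312., 204.]), 0.61)]
rotor [(array([249., 144., 312., 206.]), 0.74)]
stand [(array([250., 144., 308., 218.]), 0.97)]
bearing [(array([231., 151., 243., 166.]), 0.6)]
bolt [(array([249., 144., 309., 204.]), 0.59)]
bottle [(array([232., 152., 244., 164.]), 0.7), (array([364., 146., 379., 161.]), 0.63)]
spanner [(array([362., 186., 396., 231.]), 0.8)]
block [(array([137., 126., 158., 157.]), 0.89)]
collar [(array([135., 128., 160., 157.]), 0.72), (array([366., 146., 379., 159.]), 0.61)]
pot [(array([144., 212., 165., 231.]), 0.62), (array([364., 147., 379., 160.]), 0.53)]
scene 499.21916048893144 pos [1.24118158 0.65475194 0.98692761]
lug [(array([200., 165., 268., 218.]), 0.77), (array([371., 235., 401., 269.]), 0.53)]
rotor [(array([197., 169., 269., 217.]), 0.6)]
stand [(array([199., 165., 283., 230.]), 0.74)]
bearing [(array([242., 241., 258., 256.]), 0.62)]
bolt []
bottle [(array([374., 276., 387., 306.]), 0.6)]
spanner [(array([172., 124., 193., 158.]), 0.57)]
block [(array([310., 304., 354., 351.]), 0.93), (array([246., 244., 258., 256.]), 0.47)]
collar [(array([135., 159., 152., 176.]), 0.47)]
pot [(array([375., 237., 402., 268.]), 0.57)]
{'clock': 1.1, 'qpos': array([ 1.03299692e+00,  2.75883812e-01,  1.50493759e+00, -1.69244442e-05,
        1.36068500e+00, -1.20992596e-01]), 'qd': array([ 1.37261442e-04,  5.92724601e-04,  7.96628411e-05,  1.34212247e-03,
       -1.14641488e-03, -3.25715887e-04]), 'effort': array([ 8.68216030e-04, -4.16669798e+01, -2.46104890e+01,  5.41305769e-05,
        7.97000575e-05, -4.17663131e-06]), 'position': array([0.23280052, 0.52578457, 0.22042224]), 'ee_rot': array([-1.15606636e-05,  8.38104852e-01,  5.45509170e-01,  4.23641889e-05]), 'contact_force': array([ 0.64261077, -0.08957598,  0.66597278]), 'moment': array([ 0.05403437, -0.03572764,  0.02127014]), 'width': 0.08563421462653567}
```

View pics/top1.png

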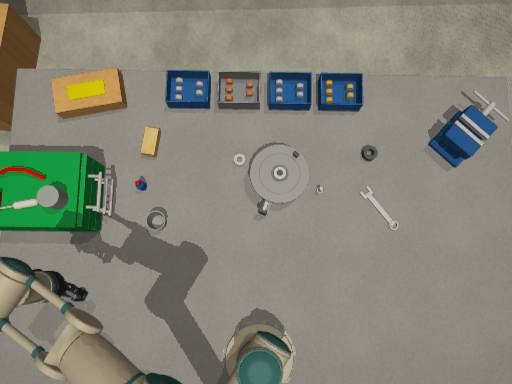

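View pics/scene1.png

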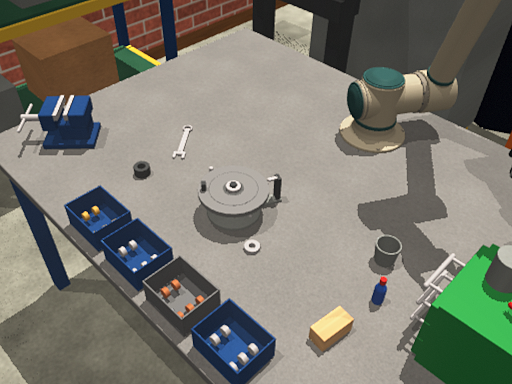

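Top view: hub about (279,173), lug about (296,154), pointer about (265,206). Scene view: lug (204,185), pointer (277,187), bearing beside the stand. Next I'll get the precise geometry.

```bash
cat >> h.py <<'E'
def unwrap(im,n,hub,z,rs,N=720,inv=False):
    a=np.arange(N)*2*np.pi/N
    P=np.array([[hub[0]+r*np.cos(x),hub[1]+r*np.sin(x),z] for r in rs for x in a])
    uv=proj(n,P).astype(np.float32).reshape(len(rs),N,2)
    return cv2.remap(cv2.cvtColor(im,cv2.COLOR_RGB2GRAY),uv[...,0],uv[...,1],cv2.INTER_LINEAR)
E
python3 - <<'E'
from h import *
im=cv2.imread('pics/top1.png')
m=manip.get_image("top")
for th in ("rotor","stand","lug"):
    for r in manip.masks_of(th,"top")[:1]:
        ys,xs=np.nonzero(r["pixels"]); (c,rad)=cv2.minEnclosingCircle(np.c_[xs,ys].astype(np.float32)); print(th,len(xs),c,rad,ray("top",*c,.086))
# fit hub: maximise disc edge gradient
g=cv2.GaussianBlur(cv2.cvtColor(m,cv2.COLOR_RGB2GRAY),(0,0),.7)
base=ray("top",279,173.5,.086); best=[]
for dx in np.arange(-.012,.0121,.001):
  for dy in np.arange(-.012,.0121,.001):
    U=unwrap(m,"top",base[:2]+[dx,dy],.086,[.091,.099]).astype(float)
    best.append((np.median(U[0]-U[1]),dx,dy))
best.sort(reverse=True); print(best[:6])
w=np.array(best[:6]); hub=base[:2]+w[:,1:].mean(0); print("hub",hub)
c=im[128:224,230:330]; c=cv2.resize(c,None,fx=8,fy=8,interpolation=cv2.INTER_CUBIC)[:600+160]
def dr(P,col):
    for u,v in proj("top",P): cv2.circle(c,(int((u-230+.5)*8),int((v-128+.5)*8)),1,col,-1)
a=np.linspace(0,2*np.pi,120)
for r,col in((.095,(0,0,255)),(.078,(0,255,0)),(.098,(255,0,0))): dr(np.c_[hub[0]+r*np.cos(a),hub[1]+r*np.sin(a),0*a+.086],col)
dr([[*hub,.086]],(0,0,255))
cv2.imwrite('pics/c1.png',cv2.resize(c,(600,576)))
U=unwrap(m,"top",hub,.110,np.arange(.074,.083,.002)).mean(0); i=np.argsort(U)[:40]; print("dark deg",np.sort(i/2))
E
```

```text
rotor 2793 (279.1451721191406, 173.56451416015625) 30.110923767089844 [ 0.57620571 -0.05378711  0.086     ]
stand 2972 (277.2053527832031, 181.5892791748047) 37.62057876586914 [ 0.55030497 -0.04786807  0.086     ]
lug 2786 (278.79339599609375, 173.4425048828125) 30.140050888061523 [ 0.57658106 -0.05266796  0.086     ]
[(np.float64(29.5), np.float64(0.004000000000000014), np.float64(-0.0029999999999999923)), (np.float64(29.0), np.float64(0.004000000000000014), np.float64(-0.0009999999999999905)), (np.float64(29.0), np.float64(0.004000000000000014), np.float64(-0.0019999999999999914)), (np.float64(28.0), np.float64(0.003000000000000013), np.float64(-0.0009999999999999905)), (np.float64(28.0), np.float64(0.003000000000000013), np.float64(-0.0019999999999999914)), (np.float64(27.0), np.float64(0.005000000000000015), np.float64(-0.0009999999999999905))]
hub [ 0.5802396  -0.05499154]
dark deg [309.5 310.  310.5 311.  311.5 312.  312.5 313.  313.5 314.  314.5 315.
 315.5 316.  316.5 317.  317.5 318.  318.5 319.  319.5 320.  320.5 321.
 321.5 322.  322.5 323.  323.5 324.  324.5 325.  325.5 326.  326.5 327.
 327.5 328.  328.5 329. ]
```

View pics/c1.png

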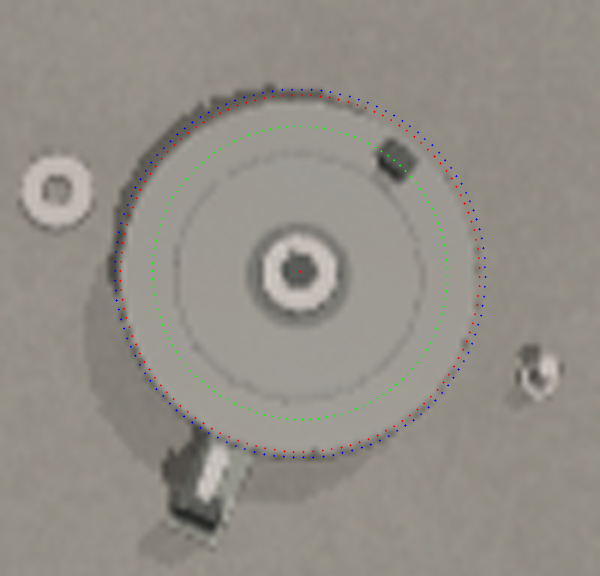

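The crop shows the disc fit is good, with hub at crop (299,271), lug at (396,160) and the pointer bar near (215,465). I'll refine the pointer angle using both cameras.

Run:
```python
from h import *
hub=np.array([.579,-.0545]); out=[]
for n,box in (("top",(252,190,290,226)),("scene",(250,165,300,212))):
    im=cv2.imread(f'pics/{n}1.png'); x0,y0,x1,y1=box; f=400/(x1-x0)
    c=cv2.resize(im[y0:y1,x0:x1],None,fx=f,fy=f,interpolation=cv2.INTER_CUBIC)
    for d,col in ((145,(255,0,0)),(150,(0,255,255)),(155,(0,255,0)),(160,(0,0,255)),(165,(255,0,255))):
        a=np.radians(d); 
        P=[[hub[0]+r*np.cos(a),hub[1]+r*np.sin(a),.086] for r in np.linspace(.09,.14,11)]
        for u,v in proj(n,P): cv2.circle(c,(int((u-x0+.5)*f),int((v-y0+.5)*f)),2,col,-1)
    out.append(cv2.resize(c,(400,400)))
cv2.imwrite('pics/p1.png',np.hstack(out))
```

```text
(no output)
```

View pics/p1.png

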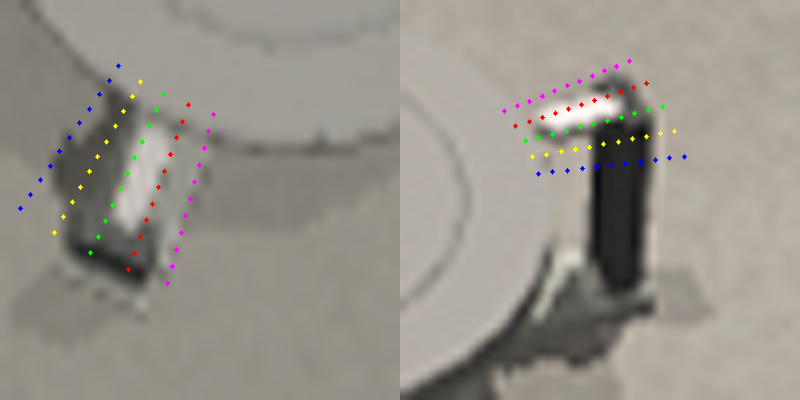

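The pointer's bright bar lies between the 155° and 160° rays in both views, so the index is at about 157.5°. The lug is at about 319°, so the rotor is at about -3.46 rad. I'll move above the braking spot first.

{"method": "send_rows", "body": {
  "plan": [
    {"linear":[-0.02,0.03,0],"delta_rot":[0,0,0],"fingers":0},
    {"linear":[-0.02,0.03,0],"delta_rot":[0,0,0],"fingers":0},
    {"linear":[-0.02,0.03,0],"delta_rot":[0,0,0],"fingers":0},
    {"linear":[-0.02,0.03,0],"delta_rot":[0,0,0],"fingers":0},
    {"linear":[-0.02,0.03,0],"delta_rot":[0,0,0],"fingers":0},
    {"linear":[-0.02,0.03,0],"delta_rot":[0,0,0],"fingers":0},
    {"linear":[-0.02,0.03,0],"delta_rot":[0,0,0],"fingers":0},
    {"linear":[-0.02,0.03,0],"delta_rot":[0,0,0],"fingers":0},
    {"linear":[-0.02,0.03,0],"delta_rot":[0,0,0],"fingers":0},
    {"linear":[-0.02,0.03,0],"delta_rot":[0,0,0],"fingers":0},
    {"linear":[-0.02,0.03,0],"delta_rot":[0,0,0],"fingers":0},
    {"linear":[-0.02,0.03,0],"delta_rot":[0,0,0],"fingers":0}
  ]
}}

```text
clock: 2.3
position: [0.4723, 0.1538, 0.2196]
ee_rot: [-0.002, 0.834, 0.552, 0.004]
contact_force: [0.4, 0.1, 0.4]
width: -0.0
```

```bash
cat > go.py <<'E'
import sys; from h import *; from scipy.spatial.transform import Rotation as R
s=manip.get_state(); q=s["ee_rot"]; Rt=R.from_quat([q[1],q[2],q[3],q[0]]).as_matrix()
print("t",s["clock"],"pos",np.round(s["position"],4),"F",np.round(s["contact_force"],2),"q",np.round(s["qpos"],2),"w",s["width"])
print(np.round(Rt,3).tolist())
if len(sys.argv)>1:
    d=np.array([float(x) for x in sys.argv[1:4]])-s["position"]; print("tool shift",np.round(Rt.T@d,4))
E
python3 go.py .618 -.077 .15; python3 -c "
from h import *; print(manip.tips_ahead)"
```

```text
t 2.3 pos [0.4723 0.1538 0.2196] F [0.4  0.08 0.39] q [ 0.17  0.15  1.67  0.01  1.31 -1.  ] w -3.190734739451421e-05
[[0.391, 0.92, 0.004], [0.92, -0.391, 0.008], [0.008, 0.0, -1.0]]
tool shift [-0.156   0.2244  0.0684]
0.025
```

{"method": "send_rows", "body": {
  "plan": [
    {"linear":[-0.02,0.028,0]},
    {"linear":[-0.02,0.028,0]},
    {"linear":[-0.02,0.028,0]},
    {"linear":[-0.02,0.028,0]},
    {"linear":[-0.02,0.028,0]},
    {"linear":[-0.02,0.028,0]},
    {"linear":[-0.02,0.028,0]},
    {"linear":[-0.016,0.028,0.01]},
    {"linear":[0,0,0.03]},
    {"linear":[0,0,0.03]},
    {"linear":[0,0,0.0]},
    {"linear":[0,0,0]}
  ]
}}

```text
$.plan[0]: bad value
```

```bash
python3 go.py .618 -.077 .118
```

```text
t 2.3 pos [0.4723 0.1538 0.2196] F [0.4  0.08 0.39] q [ 0.17  0.15  1.67  0.01  1.31 -1.  ] w -3.190734739451421e-05
[[0.391, 0.92, 0.004], [0.92, -0.391, 0.008], [0.008, 0.0, -1.0]]
tool shift [-0.1562  0.2244  0.1004]
```

All fields are required in each row.

{"method": "send_rows", "body": {
  "plan": [
    {"linear":[-0.02,0.028,0],"delta_rot":[0,0,0],"fingers":0},
    {"linear":[-0.02,0.028,0],"delta_rot":[0,0,0],"fingers":0},
    {"linear":[-0.02,0.028,0],"delta_rot":[0,0,0],"fingers":0},
    {"linear":[-0.02,0.028,0],"delta_rot":[0,0,0],"fingers":0},
    {"linear":[-0.02,0.028,0],"delta_rot":[0,0,0],"fingers":0},
    {"linear":[-0.02,0.028,0],"delta_rot":[0,0,0],"fingers":0},
    {"linear":[-0.02,0.028,0],"delta_rot":[0,0,0],"fingers":0},
    {"linear":[-0.016,0.028,0.01],"delta_rot":[0,0,0],"fingers":0},
    {"linear":[0,0,0.03],"delta_rot":[0,0,0],"fingers":0},
    {"linear":[0,0,0.03],"delta_rot":[0,0,0],"fingers":0},
    {"linear":[0,0,0.02],"delta_rot":[0,0,0],"fingers":0},
    {"linear":[0,0,0],"delta_rot":[0,0,0],"fingers":0}
  ]
}}

```text
clock: 3.3
position: [0.6316, -0.1025, 0.1277]
ee_rot: [0.004, 0.838, 0.546, 0.008]
contact_force: [-1.2, 0.1, -0.6]
width: -0.0
```

```bash
python3 go.py .618 -.077 .118
```

```text
t 3.3 pos [ 0.6316 -0.1025  0.1277] F [-1.15  0.06 -0.57] q [-0.27  0.42  1.52  0.01  1.19 -1.43] w -4.425909596984165e-05
[[0.403, 0.915, 0.017], [0.915, -0.403, 0.002], [0.009, 0.015, -1.0]]
tool shift [ 0.0177 -0.0229  0.0095]
```

{"method": "send_rows", "body": {
  "plan": [
    {"linear":[0,0,-0.03],"delta_rot":[0,0,0],"fingers":0},
    {"linear":[0,0,-0.01],"delta_rot":[0,0,0],"fingers":0},
    {"linear":[0.018,-0.023,0],"delta_rot":[0,0,0],"fingers":0},
    {"linear":[0,0,0],"delta_rot":[0,0,0],"fingers":0},
    {"linear":[0,0,0],"delta_rot":[0,0,0],"fingers":0}
  ]
}}

```text
clock: 3.72
position: [0.6177, -0.0765, 0.1707]
ee_rot: [0.004, 0.838, 0.546, 0.008]
contact_force: [1.3, -0.1, 0.2]
width: 0.0001
```

```bash
python3 go.py .618 -.077 .118
python3 - <<'E'
from h import *
a=save("top","t2.png")[110:240,215:345]; b=save("scene","s2.png")[130:260,170:300]
cv2.imwrite('pics/v2.png',cv2.resize(np.hstack([a,b]),(800,400),interpolation=cv2.INTER_CUBIC)[:,:,::-1])
E
```

```text
t 3.7167 pos [ 0.6177 -0.0765  0.1707] F [ 1.28 -0.13  0.24] q [-0.24  0.37  1.49  0.01  1.26 -1.4 ] w 6.475926740267602e-05
[[0.404, 0.915, 0.018], [0.915, -0.404, 0.002], [0.009, 0.016, -1.0]]
tool shift [-0.0008 -0.0004  0.0527]
```

View pics/v2.png

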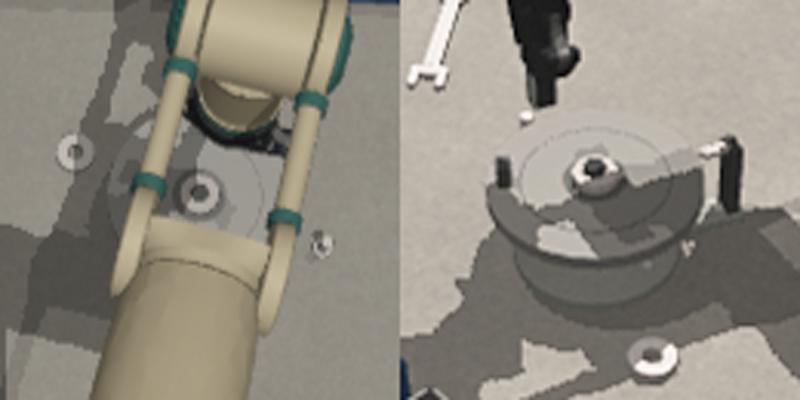

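The lug is still at the left (scene pixel about (203,186)) and the arm hides most of the top view. I'll use the scene camera from here and find the disc height by touch.

{"method": "send_rows", "body": {
  "plan": [
    {"linear":[0,0,0.03],"delta_rot":[0,0,0],"fingers":0},
    {"linear":[0,0,0.024],"delta_rot":[0,0,0],"fingers":0},
    {"linear":[0,0,0],"delta_rot":[0,0,0],"fingers":0},
    {"linear":[0,0,0],"delta_rot":[0,0,0],"fingers":0}
  ]
}}

```text
clock: 4.15
position: [0.6213, -0.0776, 0.1185]
ee_rot: [0.006, 0.838, 0.546, 0.01]
contact_force: [-0.1, 0.1, 0.0]
width: 0.0
```

{"method": "send_rows", "body": {
  "plan": [
    {"linear":[0,0,0.003],"delta_rot":[0,0,0],"fingers":0},
    {"linear":[0,0,0],"delta_rot":[0,0,0],"fingers":0},
    {"linear":[0,0,0],"delta_rot":[0,0,0],"fingers":0}
  ]
}}

```text
clock: 4.4
position: [0.6228, -0.0784, 0.1175]
ee_rot: [0.007, 0.838, 0.546, 0.011]
contact_force: [-0.6, -0.5, -0.8]
width: -0.0001
```

{"method": "send_rows", "body": {
  "plan": [
    {"linear":[0,0,0.003],"delta_rot":[0,0,0],"fingers":0},
    {"linear":[0,0,0],"delta_rot":[0,0,0],"fingers":0},
    {"linear":[0,0,0],"delta_rot":[0,0,0],"fingers":0}
  ]
}}

```text
clock: 4.65
position: [0.6245, -0.079, 0.1167]
ee_rot: [0.009, 0.838, 0.546, 0.013]
contact_force: [0.5, 0.9, 0.7]
width: -0.0002
```

{"method": "send_rows", "body": {
  "plan": [
    {"linear":[0,0,0.002],"delta_rot":[0,0,0],"fingers":0},
    {"linear":[0,0,0],"delta_rot":[0,0,0],"fingers":0},
    {"linear":[0,0,0],"delta_rot":[0,0,0],"fingers":0}
  ]
}}

```text
clock: 4.9
position: [0.6249, -0.0791, 0.1154]
ee_rot: [0.01, 0.838, 0.546, 0.013]
contact_force: [0.7, -0.1, -0.4]
width: 0.0001
```

```bash
cat >> go.py <<'E'
yaw=np.arctan2(Rt[1,0],Rt[0,0]); T=np.array([[np.cos(yaw),np.sin(yaw),0],[np.sin(yaw),-np.cos(yaw),0],[0,0,-1]])
print("fix rot deg",np.round(np.degrees(R.from_matrix(Rt.T@T).as_rotvec()),2))
E
python3 go.py .618 -.077 .113
```

```text
t 4.9 pos [ 0.6249 -0.0791  0.1154] F [ 0.69 -0.12 -0.35] q [-0.24  0.41  1.57  0.01  1.13 -1.4 ] w 8.654273500807467e-05
[[0.404, 0.914, 0.033], [0.915, -0.405, -0.002], [0.012, 0.031, -0.999]]
tool shift [-0.0009 -0.0072  0.0021]
fix rot deg [ 1.75 -0.68 -0.01]
```

{"method": "send_rows", "body": {
  "plan": [
    {"linear":[-0.001,-0.009,0.0],"delta_rot":[2.3,-0.9,0],"fingers":0},
    {"linear":[0,0,0.004],"delta_rot":[0,0,0],"fingers":0},
    {"linear":[0,0,0.002],"delta_rot":[0,0,0],"fingers":0}
  ]
}}

```text
clock: 5.15
position: [0.6164, -0.0764, 0.1093]
ee_rot: [-0.003, 0.838, 0.546, -0.004]
contact_force: [0.1, -0.1, -0.8]
width: -0.0004
```

```bash
python3 go.py .618 -.077 .11
```

```text
t 5.15 pos [ 0.6164 -0.0764  0.1093] F [ 0.1  -0.11 -0.82] q [-0.23  0.43  1.56 -0.    1.16 -1.39] w -0.00042461747262037786
[[0.404, 0.915, -0.01], [0.915, -0.404, -0.0], [-0.004, -0.009, -1.0]]
tool shift [ 0.0001  0.0017 -0.0007]
fix rot deg [-0.51  0.23 -0.  ]
```

{"method": "send_rows", "body": {
  "plan": [
    {"linear":[0,0,0.004],"delta_rot":[0,0,0],"fingers":0}
  ]
}}

```text
clock: 5.23
position: [0.6168, -0.0764, 0.1053]
ee_rot: [-0.002, 0.838, 0.546, -0.004]
contact_force: [-0.1, -1.1, 0.4]
width: -0.0001
```

{"method": "send_rows", "body": {
  "plan": [
    {"linear":[0,0,0.003],"delta_rot":[0,0,0],"fingers":0}
  ]
}}

```text
clock: 5.32
position: [0.6167, -0.0764, 0.1016]
ee_rot: [-0.002, 0.838, 0.546, -0.004]
contact_force: [-0.1, -0.4, -0.2]
width: 0.0
```

```bash
python3 go.py .618 -.077 .11
```

```text
t 5.3167 pos [ 0.6167 -0.0764  0.1016] F [-0.11 -0.42 -0.15] q [-0.23  0.43  1.57 -0.    1.15 -1.39] w 3.0010806769727158e-05
[[0.404, 0.915, -0.008], [0.915, -0.404, -0.0], [-0.003, -0.007, -1.0]]
tool shift [-0.      0.0014 -0.0084]
fix rot deg [-0.43  0.2  -0.  ]
```

{"method": "send_rows", "body": {
  "plan": [
    {"linear":[0,0,0.002],"delta_rot":[0,0,0],"fingers":0}
  ]
}}

```text
clock: 5.4
position: [0.6164, -0.0765, 0.099]
ee_rot: [-0.002, 0.838, 0.546, -0.004]
contact_force: [-0.5, 0.1, -0.2]
width: 0.0001
```

Run:
```python
from h import *
s=manip.get_state(); print(s["position"],s["contact_force"],manip.tips_ahead)
im=save("scene","s3.png"); x0,y0,x1,y1=180,120,300,210
c=cv2.resize(im[y0:y1,x0:x1],None,fx=6.6,fy=6.6,interpolation=cv2.INTER_CUBIC)[:,:,::-1].copy()
for z,col in((.0,(0,0,255)),(.025,(0,255,0)),(.012,(255,0,0))):
    u,v=proj("scene",s["position"]-[0,0,z])[0]; cv2.circle(c,(int((u-x0+.5)*6.6),int((v-y0+.5)*6.6)),3,col,-1)
cv2.imwrite('pics/v3.png',c)
```

```text
[ 0.61644406 -0.07647049  0.09897866] [-0.49327608  0.1279535  -0.23814881] 0.025
```

View pics/v3.png

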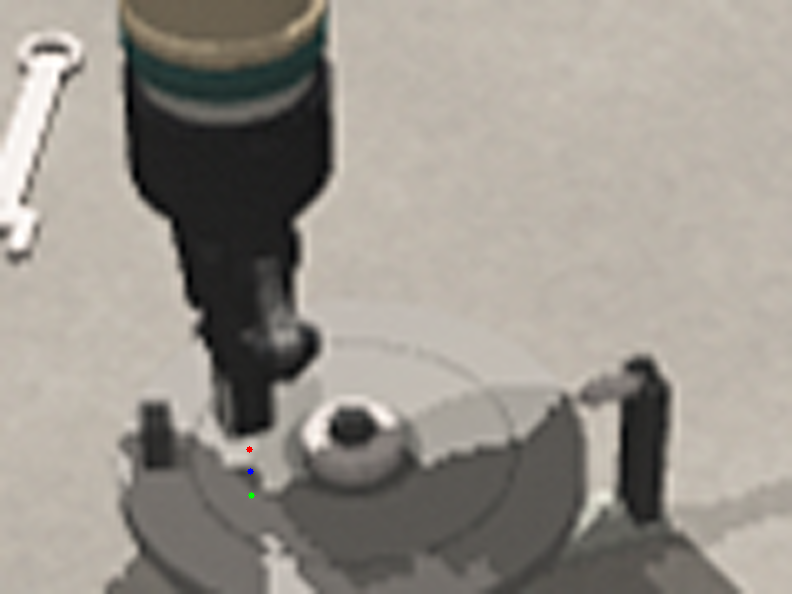

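Run:
```python
from h import *
s=manip.get_state()
for z in (.086,.09,.095,.1,.105,.11,.115): print(z,np.round(ray("scene",216,185.4,z),4))
print(proj("scene",[[.579,-.0545,.103],[.579,-.0545,.086]]), s["position"])
K,R,t=cam("top")
# FK sanity: radius
p=s["position"]; print(np.hypot(*p[:2]),np.arctan2(p[1],p[0]),s["qpos"],s["effort"])
```

```text
0.086 [ 0.6038 -0.0961  0.086 ]
0.09 [ 0.6066 -0.0928  0.09  ]
0.095 [ 0.6102 -0.0886  0.095 ]
0.1 [ 0.6137 -0.0844  0.1   ]
0.105 [ 0.6173 -0.0803  0.105 ]
0.11 [ 0.6208 -0.0761  0.11  ]
0.115 [ 0.6243 -0.0719  0.115 ]
[[233.43287988 183.84959509]
 [233.50148778 188.59098897]] [ 0.61601709 -0.07636764  0.09848777]
0.6207326928774561 -0.12334070635482249 [-0.23413946  0.43474061  1.57618043 -0.00224041  1.14005623 -1.38767593] [ 5.41703857e-02 -4.95784271e+01 -2.27510279e+01 -2.98018043e-03
 -5.50098997e-02 -1.03920211e-03]
```

{"method": "send_rows", "body": {
  "plan": [
    {"linear":[0,0,0.002],"delta_rot":[0,0,0],"fingers":0},
    {"linear":[0,0.001,0.002],"delta_rot":[0,0,0],"fingers":0}
  ]
}}

```text
clock: 5.62
position: [0.6167, -0.0768, 0.0942]
ee_rot: [-0.003, 0.838, 0.546, -0.004]
contact_force: [-0.2, 0.4, 0.4]
width: 0.0003
```

{"method": "send_rows", "body": {
  "plan": [
    {"linear":[0,0,0.002],"delta_rot":[0,0,0],"fingers":0},
    {"linear":[0,0.001,0.002],"delta_rot":[0,0,0],"fingers":0}
  ]
}}

```text
clock: 5.78
position: [0.6178, -0.0773, 0.0898]
ee_rot: [-0.003, 0.838, 0.546, -0.004]
contact_force: [0.0, 0.3, 0.2]
width: 0.0001
```

Run:
```python
from h import *
s=manip.get_state(); print(s["position"],s["contact_force"])
b=cv2.imread('pics/s3.png')[:,:,::-1]
im=save("scene","s4.png"); x0,y0,x1,y1=180,150,240,210
c=np.hstack([cv2.resize(i[y0:y1,x0:x1],None,fx=6.6,fy=6.6,interpolation=cv2.INTER_CUBIC)[:,:,::-1] for i in (b,im)]).copy()
cv2.imwrite('pics/v4.png',c)
```

```text
[ 0.61780825 -0.07733914  0.08981163] [0.0125299  0.27754921 0.21267247]
```

View pics/v4.png

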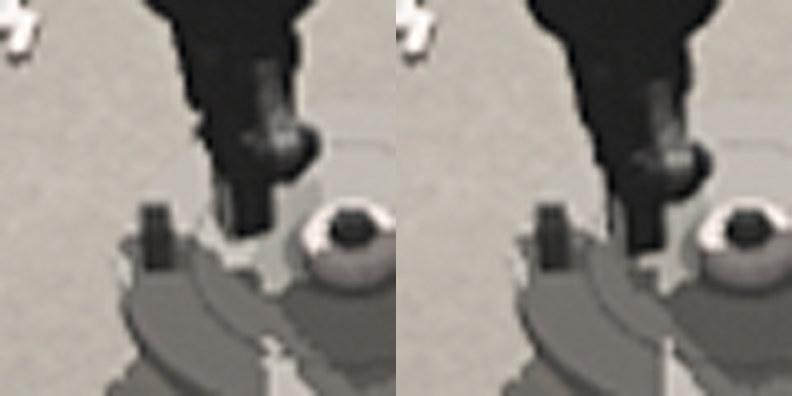

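The tip is still above the disc, with its shadow closing in, although the nominal tip is at z=0.065. The reported tip height is therefore off by about 3 cm, and I'll go by contact.

{"method": "send_rows", "body": {
  "plan": [
    {"linear":[0,0,0.003],"delta_rot":[0,0,0],"fingers":0}
  ]
}}

```text
clock: 5.92
position: [0.6185, -0.0776, 0.0867]
ee_rot: [-0.002, 0.838, 0.546, -0.003]
contact_force: [0.8, -0.6, -0.4]
width: 0.0
```

{"method": "send_rows", "body": {
  "plan": [
    {"linear":[0,-0.001,0.003],"delta_rot":[0,0,0],"fingers":0}
  ]
}}

```text
clock: 6.0
position: [0.6177, -0.0773, 0.0835]
ee_rot: [-0.002, 0.838, 0.546, -0.003]
contact_force: [0.1, -0.9, -0.2]
width: -0.0001
```

{"method": "send_rows", "body": {
  "plan": [
    {"linear":[0,0,0.002],"delta_rot":[0,0,0],"fingers":0}
  ]
}}

```text
clock: 6.08
position: [0.6175, -0.0772, 0.0811]
ee_rot: [-0.002, 0.838, 0.546, -0.003]
contact_force: [0.8, 1.0, 0.0]
width: 0.0001
```

{"method": "send_rows", "body": {
  "plan": [
    {"linear":[0,0,0.002],"delta_rot":[0,0,0],"fingers":0}
  ]
}}

```text
clock: 6.17
position: [0.6174, -0.0772, 0.0788]
ee_rot: [-0.002, 0.838, 0.546, -0.004]
contact_force: [0.3, -0.1, 0.1]
width: -0.0001
```

```bash
cat > tip.py <<'E'
from h import *
a=cv2.cvtColor(cv2.imread('pics/scene1.png'),cv2.COLOR_BGR2GRAY); im=save("scene","s5.png"); g=cv2.cvtColor(im,cv2.COLOR_RGB2GRAY)
t=a[176:192,225:242]; 
def m(i):
    i=cv2.resize(i[166:202,215:252],None,fx=5,fy=5,interpolation=cv2.INTER_CUBIC); r=cv2.matchTemplate(i,cv2.resize(t,None,fx=5,fy=5,interpolation=cv2.INTER_CUBIC),cv2.TM_CCOEFF_NORMED); return np.array(cv2.minMaxLoc(r)[3])/5, r.max()
print("nut shift px",m(a),m(g))
p=manip.get_state()["position"]
print("TCP px",proj("scene",p)[0])
for v in range(180,202): print(v,g[v,206:230])
E
python3 tip.py
```

```text
nut shift px (array([10., 10.]), np.float32(0.9996724)) (array([10., 10.]), np.float32(0.630072))
TCP px [217.22757847 193.3700857 ]
180 [194 190 188 191 198 173  39  29  32  32  33  34  37  39  34  44  56  50
  43  26  32 113 187 193]
181 [204 193 192 192 191 153  41  25  32  33  34  32  33  33  32  37  44  40
  28  37 111 184 208 217]
182 [153 168 197 188 183 163  38  38  27  32  34  33  32  29  29  33  28  23
  33  86 147 202 231 227]
183 [ 91 122 171 192 173 184  76  77  42  30  33  33  32  30  24  37  67  61
  85 130 165 223 233 187]
184 [100 111 122 144 134 147  97 101  77  29  33  32  31  27  50 115 154 143
 124 142 203 239 236 190]
185 [ 93 117 107  96 107 102  84  93  92  33  29  32  32  27  61 140 181 159
 117 146 222 239 230 159]
186 [ 88 123 107  95 115 110  85  85  92  36  31  34  35  27  45 122 172 133
 108 133 206 248 223 105]
187 [ 79 104  97  96 116 113  96  84  93  38  30  34  35  27  42 118 167 122
 111 109 137 197 178 120]
188 [ 72  88  86 106 116 113  96  83  94  42  30  34  33  27  41 117 169 122
 114 103  73 108 125 124]
189 [ 71  91  89 105 115 115  97  73  94
[... 598 characters left out ...]
 105 107 113 114 112 114 116 112  98  85  86  87  86  87
  86  88  88  87  85  85]
196 [114 111 114 115 105  90 106 115 113 112 114 115 112  97  84  86  86  88
  88  88  89  87  90  89]
197 [112 113 113 114 110  98  95 106 115 113 113 113 114 113  98  85  86  88
  88  87  87  88  88  87]
198 [112 113 113 113 115 112 101  95 107 115 112 112 114 115 108  84  87  86
  87  86  87  87  86  87]
199 [113 114 112 114 113 114 112  99  91 107 115 114 113 113 112  98  84  87
  86  87  88  87  87  87]
200 [112 112 112 111 114 113 114 111  99  99 103 110 116 114 115 114  95  85
  87  85  89  86  88  87]
201 [113 113 112 113 112 113 113 113 113 107 100  90  97 110 116 115 112  97
  84  86  87  88  86  87]
```

{"method": "send_rows", "body": {
  "plan": [
    {"linear":[0,0,0.002],"delta_rot":[0,0,0],"fingers":0}
  ]
}}

```text
clock: 6.3
position: [0.6172, -0.0771, 0.0764]
ee_rot: [-0.002, 0.838, 0.546, -0.004]
contact_force: [0.3, -0.7, 0.1]
width: -0.0002
```

{"method": "send_rows", "body": {
  "plan": [
    {"linear":[0,0,0.002],"delta_rot":[0,0,0],"fingers":0}
  ]
}}

```text
clock: 6.38
position: [0.6171, -0.0771, 0.0743]
ee_rot: [-0.002, 0.838, 0.546, -0.004]
contact_force: [-1.4, 0.3, 3.6]
width: -0.0002
```

{"method": "send_rows", "body": {
  "plan": [
    {"linear":[0,0,0.002],"delta_rot":[0,0,0],"fingers":0}
  ]
}}

```text
clock: 6.47
position: [0.6172, -0.077, 0.0729]
ee_rot: [-0.002, 0.838, 0.546, -0.003]
contact_force: [-1.2, 0.9, 7.1]
width: -0.0001
```

Contact found: the disc top is touched at TCP z≈0.0753 (3.6 N at 0.0743, 7.1 N at 0.0729, which matches the spring rate). Next I'll lift, move behind the lug and descend.

{"method": "send_rows", "body": {
  "plan": [
    {"linear":[0,0,-0.025],"delta_rot":[0,0,0],"fingers":0},
    {"linear":[0,0,-0.027],"delta_rot":[0,0,0],"fingers":0},
    {"linear":[-0.025,0.0045,0],"delta_rot":[0,0,0],"fingers":0},
    {"linear":[-0.025,0.0045,0],"delta_rot":[0,0,0],"fingers":0},
    {"linear":[0,0,0],"delta_rot":[0,0,0],"fingers":0},
    {"linear":[0,0,0],"delta_rot":[0,0,0],"fingers":0}
  ]
}}

```text
clock: 6.97
position: [0.6056, -0.1269, 0.1261]
ee_rot: [-0.002, 0.837, 0.547, -0.004]
contact_force: [-0.0, -0.2, 0.0]
width: -0.0003
```

```bash
python3 go.py .605 -.126 .084
```

```text
t 6.9667 pos [ 0.6056 -0.1269  0.1261] F [-0.03 -0.23  0.01] q [-0.32  0.41  1.55 -0.    1.2  -1.47] w -0.00033122125109584803
[[0.402, 0.915, -0.009], [0.915, -0.402, 0.0], [-0.003, -0.008, -1.0]]
tool shift [ 0.0007 -0.0006  0.0421]
fix rot deg [-0.46  0.19 -0.  ]
```

{"method": "send_rows", "body": {
  "plan": [
    {"linear":[0,0,0.021],"delta_rot":[0,0,0],"fingers":0},
    {"linear":[0,0,0.02],"delta_rot":[0,0,0],"fingers":0},
    {"linear":[0,0,0],"delta_rot":[0,0,0],"fingers":0}
  ]
}}

```text
clock: 7.22
position: [0.6067, -0.1266, 0.0852]
ee_rot: [-0.001, 0.838, 0.546, -0.002]
contact_force: [-1.6, 0.6, -0.2]
width: 0.0001
```

```bash
cat > lug.py <<'E'
from h import *
HUB=np.array([.579,-.0545]); IDX=157.5
def hull(d):
    a=np.radians(d); er=np.array([np.cos(a),np.sin(a)]); et=np.array([-er[1],er[0]])
    P=[[*(HUB+er*(.078+i*.006)+et*j*.008),z] for i in(-1,1) for j in(-1,1) for z in(.087,.110)]
    return cv2.convexHull((proj("scene",P)*8).astype(np.int32))
A=np.arange(0,360,2.)
def masks():
    M=[]
    for d in A:
        m=np.zeros((384*2,512*2),np.uint8); cv2.fillConvexPoly(m,(hull(d)/4).astype(np.int32),255); m=cv2.resize(m,(512,384),interpolation=cv2.INTER_AREA)[140:240,180:290]
        o=cv2.dilate(m,np.ones((5,5)))
        M.append((m/ m.sum(), (o-m.astype(float)).clip(0)/ (o-m.astype(float)).clip(0).sum()))
    return M
_M=masks()
def angles(im,k=3):
    g=cv2.cvtColor(im,cv2.COLOR_RGB2GRAY)[140:240,180:290].astype(float)
    s=np.array([(g*o).sum()-(g*m).sum() for m,o in _M]); lo=np.array([(g*m).sum() for m,o in _M])
    out=[]
    for i in range(len(s)):
        if s[i]>=s[i-1] and s[i]>s[(i+1)%len(s)]:
            a,b,c=s[i-1],s[i],s[(i+1)%len(s)]; out.append((round(b,1),round(A[i]+(a-c)/(a-2*b+c),1),round(lo[i])))
    return sorted(out,reverse=True)[:k]
E
python3 - <<'E'
from lug import *
for f in ('scene1','s2','s5'): print(angles(cv2.imread(f'pics/{f}.png')[:,:,::-1]))
print(angles(manip.get_image("scene")))
# push rows: finger centre angle from measured
from scipy.spatial.transform import Rotation as R
s=manip.get_state(); p=s["position"]; yaw=np.radians(66.3)
print(p); X=np.array([np.cos(yaw),np.sin(yaw)]); Y=np.array([np.sin(yaw),-np.cos(yaw)])
d=p[:2]-HUB; th=np.arctan2(d[1],d[0]); print(np.degrees(th),np.hypot(*d)); prev=p[:2]
for st in (8,14,20,22,22,22,22,22):
    th+=st/1000/.077; q=HUB+.077*np.array([np.cos(th),np.sin(th)]); e=q-prev; prev=q; print(st,round(np.degrees(th)),np.round([X@e,Y@e],4),q.round(3))
E
```

```text
[(np.float64(82.9), np.float64(320.6), 77), (np.float64(9.9), np.float64(280.1), 166), (np.float64(4.3), np.float64(46.6), 170)]
[(np.float64(88.4), np.float64(319.3), 75), (np.float64(22.9), np.float64(4.2), 120), (np.float64(13.8), np.float64(120.1), 91)]
[(np.float64(75.4), np.float64(319.4), 66), (np.float64(39.5), np.float64(274.1), 46), (np.float64(32.0), np.float64(251.0), 51)]
[(np.float64(48.7), np.float64(319.1), 61), (np.float64(39.0), np.float64(289.2), 59), (np.float64(29.3), np.float64(151.4), 98)]
[ 0.60749405 -0.12666363  0.08670284]
-68.45325396516454 0.07758544125039135
8 -63 [0.0064 0.0049] [ 0.615 -0.123]
14 -52 [0.0116 0.0077] [ 0.626 -0.115]
20 -37 [0.0186 0.0071] [ 0.64  -0.101]
22 -21 [0.0218 0.002 ] [ 0.651 -0.082]
22 -4 [ 0.0215 -0.0042] [ 0.656 -0.06 ]
22 12 [ 0.0195 -0.0101] [ 0.654 -0.039]
22 28 [ 0.0158 -0.0152] [ 0.647 -0.018]
22 45 [ 0.0109 -0.019 ] [ 0.634 -0.   ]
```

{"method": "send_rows", "body": {
  "plan": [
    {"linear":[0.006,0.005,0.001],"delta_rot":[0,0,0],"fingers":0},
    {"linear":[0.012,0.008,0.001],"delta_rot":[0,0,0],"fingers":0},
    {"linear":[0.019,0.007,0.001],"delta_rot":[0,0,0],"fingers":0},
    {"linear":[0.022,0.002,0],"delta_rot":[0,0,0],"fingers":0},
    {"linear":[0.022,-0.004,0],"delta_rot":[0,0,0],"fingers":0},
    {"linear":[0.02,-0.01,0],"delta_rot":[0,0,0],"fingers":0},
    {"linear":[-0.002,0,-0.02],"delta_rot":[0,0,0],"fingers":0},
    {"linear":[0,0,-0.03],"delta_rot":[0,0,0],"fingers":0}
  ]
}}

```text
clock: 7.93
position: [0.6633, -0.0281, 0.1335]
ee_rot: [-0.002, 0.837, 0.547, -0.001]
contact_force: [0.2, -0.5, 0.0]
width: 0.0002
```

```bash
cat > track.py <<'E'
import sys
from lug import *
for k in range(int(sys.argv[1])):
    t=manip.get_state()["clock"]; im=manip.get_image("scene"); print(round(t,3),[(float(a),float(b),c) for a,b,c in angles(im,2)])
E
python3 track.py 3; python3 go.py .617 -.077 .080
```

```text
7.933 [(64.9, 75.9, 58), (34.5, 278.5, 45)]
7.983 [(69.6, 86.9, 59), (35.9, 278.8, 39)]
8.033 [(72.6, 98.1, 60), (36.3, 279.7, 42)]
t 8.0833 pos [ 0.6666 -0.0292  0.1382] F [-0.62 -0.94  0.4 ] q [-0.15  0.46  1.43  0.    1.25 -1.31] w -0.0002023310772038141
[[0.403, 0.915, 0.008], [0.915, -0.403, 0.001], [0.004, 0.007, -1.0]]
tool shift [-0.064  -0.0266  0.0578]
fix rot deg [ 0.38 -0.23 -0.  ]
```

{"method": "send_rows", "body": {
  "plan": [
    {"linear":[-0.032,-0.013,0],"delta_rot":[0,0,0],"fingers":0},
    {"linear":[-0.031,-0.013,0.0],"delta_rot":[0.4,-0.2,0],"fingers":0},
    {"linear":[0,0,0.02],"delta_rot":[0,0,0],"fingers":0},
    {"linear":[0,0,0.01],"delta_rot":[0,0,0],"fingers":0}
  ]
}}

```text
clock: 8.42
position: [0.6216, -0.0749, 0.1093]
ee_rot: [0.003, 0.836, 0.548, 0.004]
contact_force: [-0.4, 0.5, -1.5]
width: 0.0002
```

```bash
python3 track.py 2; python3 go.py .617 -.077 .080
```

```text
8.417 [(99.9, 183.9, 76), (35.5, 269.8, 48)]
8.467 [(96.6, 194.6, 79), (37.3, 269.7, 49)]
t 8.5167 pos [ 0.6217 -0.0746  0.109 ] F [0.13 0.12 0.57] q [-0.23  0.42  1.56  0.    1.15 -1.39] w -0.00011062198019056829
[[0.398, 0.917, 0.007], [0.917, -0.398, 0.0], [0.003, 0.007, -1.0]]
tool shift [-0.0042 -0.0035  0.029 ]
fix rot deg [ 0.39 -0.17 -0.  ]
```

{"method": "send_rows", "body": {
  "plan": [
    {"linear":[-0.004,-0.003,0.014],"delta_rot":[0.4,-0.2,0],"fingers":0},
    {"linear":[0,0,0.012],"delta_rot":[0,0,0],"fingers":0},
    {"linear":[0,0,0],"delta_rot":[0,0,0],"fingers":0},
    {"linear":[0,0,0],"delta_rot":[0,0,0],"fingers":0},
    {"linear":[0,0,0],"delta_rot":[0,0,0],"fingers":0}
  ]
}}

```text
clock: 8.93
position: [0.62, -0.0754, 0.0806]
ee_rot: [-0.0, 0.835, 0.55, -0.0]
contact_force: [-0.2, -0.4, 0.5]
width: -0.0001
```

```bash
python3 track.py 2; python3 go.py .617 -.077 .080
```

```text
8.933 [(61.0, 296.3, 81), (31.6, 251.1, 52)]
8.983 [(88.9, 304.3, 72), (37.7, 274.3, 42)]
t 9.0333 pos [ 0.6203 -0.0756  0.0811] F [-0.38 -0.23 -0.07] q [-0.23  0.45  1.6  -0.    1.09 -1.4 ] w -4.3344055716955806e-05
[[0.396, 0.918, 0.001], [0.918, -0.396, -0.0], [0.0, 0.001, -1.0]]
tool shift [-0.0026 -0.0024  0.0011]
fix rot deg [ 0.05 -0.   -0.  ]
```

{"method": "send_rows", "body": {
  "plan": [
    {"linear":[-0.0025,-0.0025,0],"delta_rot":[0,0,0],"fingers":0},
    {"linear":[0,0,0],"delta_rot":[0,0,0],"fingers":0},
    {"linear":[0,0,0],"delta_rot":[0,0,0],"fingers":0},
    {"linear":[0,0,0],"delta_rot":[0,0,0],"fingers":0},
    {"linear":[0,0,0],"delta_rot":[0,0,0],"fingers":0},
    {"linear":[0,0,0],"delta_rot":[0,0,0],"fingers":0},
    {"linear":[0,0,0],"delta_rot":[0,0,0],"fingers":0},
    {"linear":[0,0,0],"delta_rot":[0,0,0],"fingers":0},
    {"linear":[0,0,0],"delta_rot":[0,0,0],"fingers":0},
    {"linear":[0,0,0],"delta_rot":[0,0,0],"fingers":0},
    {"linear":[0,0,0],"delta_rot":[0,0,0],"fingers":0},
    {"linear":[0,0,0],"delta_rot":[0,0,0],"fingers":0}
  ]
}}

```text
clock: 10.03
position: [0.6181, -0.0773, 0.0837]
ee_rot: [0.002, 0.835, 0.55, 0.002]
contact_force: [-1.0, -0.2, 0.2]
width: 0.0001
```

```bash
python3 track.py 2; python3 go.py .617 -.077 .080
```

```text
10.033 [(78.1, 150.4, 63), (36.1, 273.3, 52)]
10.083 [(80.2, 160.6, 75), (36.3, 273.3, 52)]
t 10.1333 pos [ 0.6181 -0.0773  0.0836] F [-0.46 -0.97  1.49] q [-0.24  0.44  1.6  -0.    1.09 -1.4 ] w -0.00010976664837699437
[[0.396, 0.918, 0.005], [0.918, -0.396, -0.001], [0.001, 0.005, -1.0]]
tool shift [-0.0002 -0.0012  0.0036]
fix rot deg [ 0.31 -0.05 -0.  ]
```

{"method": "send_rows", "body": {
  "plan": [
    {"linear":[0,0,0.0005],"delta_rot":[0,0,0],"fingers":0},
    {"linear":[0,0,0.0003],"delta_rot":[0,0,0],"fingers":0},
    {"linear":[0,0,0.0003],"delta_rot":[0,0,0],"fingers":0},
    {"linear":[0,0,0.0003],"delta_rot":[0,0,0],"fingers":0},
    {"linear":[0,0,0.0003],"delta_rot":[0,0,0],"fingers":0},
    {"linear":[0,0,0.0003],"delta_rot":[0,0,0],"fingers":0},
    {"linear":[0,0,0.0003],"delta_rot":[0,0,0],"fingers":0},
    {"linear":[0,0,0.0003],"delta_rot":[0,0,0],"fingers":0},
    {"linear":[0,0,0.0003],"delta_rot":[0,0,0],"fingers":0},
    {"linear":[0,0,0.0003],"delta_rot":[0,0,0],"fingers":0},
    {"linear":[0,0,0.0003],"delta_rot":[0,0,0],"fingers":0},
    {"linear":[0,0,0.0003],"delta_rot":[0,0,0],"fingers":0}
  ]
}}

```text
clock: 11.13
position: [0.6181, -0.0773, 0.0794]
ee_rot: [0.002, 0.835, 0.55, 0.002]
contact_force: [-0.3, 1.1, 0.6]
width: 0.0
```

{"method": "send_rows", "body": {
  "plan": [
    {"linear":[0,0,0.0002],"delta_rot":[0,0,0],"fingers":0},
    {"linear":[0,0,0.0002],"delta_rot":[0,0,0],"fingers":0},
    {"linear":[0,0,0.0002],"delta_rot":[0,0,0],"fingers":0},
    {"linear":[0,0,0.0002],"delta_rot":[0,0,0],"fingers":0},
    {"linear":[0,0,0.0002],"delta_rot":[0,0,0],"fingers":0},
    {"linear":[0,0,0.0002],"delta_rot":[0,0,0],"fingers":0},
    {"linear":[0,0,0.0002],"delta_rot":[0,0,0],"fingers":0},
    {"linear":[0,0,0.0002],"delta_rot":[0,0,0],"fingers":0},
    {"linear":[0,0,0.0002],"delta_rot":[0,0,0],"fingers":0},
    {"linear":[0,0,0.0002],"delta_rot":[0,0,0],"fingers":0},
    {"linear":[0,0,0.0002],"delta_rot":[0,0,0],"fingers":0},
    {"linear":[0,0,0.0002],"delta_rot":[0,0,0],"fingers":0}
  ]
}}

```text
clock: 12.13
position: [0.6182, -0.0773, 0.0767]
ee_rot: [0.002, 0.835, 0.55, 0.002]
contact_force: [0.5, 0.0, -0.3]
width: -0.0
```

```bash
python3 track.py 3; python3 go.py .617 -.077 .080
```

```text
12.133 [(71.1, 141.7, 59), (39.2, 274.5, 43)]
12.183 [(80.0, 148.4, 59), (39.5, 274.5, 43)]
12.233 [(78.3, 156.1, 69), (38.9, 274.5, 43)]
t 12.2833 pos [ 0.6181 -0.0773  0.0767] F [-0.05  0.36  0.55] q [-0.24  0.45  1.61 -0.    1.08 -1.4 ] w -1.7219975418198505e-06
[[0.396, 0.918, 0.005], [0.918, -0.396, -0.001], [0.001, 0.005, -1.0]]
tool shift [-0.0002 -0.0011 -0.0033]
fix rot deg [ 0.3  -0.04 -0.  ]
```

{"method": "send_rows", "body": {
  "plan": [
    {"linear":[0,0,-0.0015],"delta_rot":[0,0,0],"fingers":0},
    {"linear":[0,0,0],"delta_rot":[0,0,0],"fingers":0},
    {"linear":[0,0,0],"delta_rot":[0,0,0],"fingers":0},
    {"linear":[0,0,0],"delta_rot":[0,0,0],"fingers":0},
    {"linear":[0,0,0],"delta_rot":[0,0,0],"fingers":0},
    {"linear":[0,0,0],"delta_rot":[0,0,0],"fingers":0},
    {"linear":[0,0,0],"delta_rot":[0,0,0],"fingers":0},
    {"linear":[0,0,0],"delta_rot":[0,0,0],"fingers":0},
    {"linear":[0,0,0],"delta_rot":[0,0,0],"fingers":0},
    {"linear":[0,0,0],"delta_rot":[0,0,0],"fingers":0},
    {"linear":[0,0,0],"delta_rot":[0,0,0],"fingers":0},
    {"linear":[0,0,0],"delta_rot":[0,0,0],"fingers":0}
  ]
}}

```text
clock: 13.28
position: [0.6182, -0.0773, 0.0785]
ee_rot: [0.002, 0.835, 0.55, 0.002]
contact_force: [0.1, 1.4, -0.5]
width: -0.0
```

{"method": "send_rows", "body": {
  "plan": [
    {"linear":[0,0,0],"delta_rot":[0,0,0],"fingers":0},
    {"linear":[0,0,0],"delta_rot":[0,0,0],"fingers":0},
    {"linear":[0,0,0],"delta_rot":[0,0,0],"fingers":0},
    {"linear":[0,0,0],"delta_rot":[0,0,0],"fingers":0},
    {"linear":[0,0,0],"delta_rot":[0,0,0],"fingers":0},
    {"linear":[0,0,0],"delta_rot":[0,0,0],"fingers":0},
    {"linear":[0,0,0],"delta_rot":[0,0,0],"fingers":0},
    {"linear":[0,0,0],"delta_rot":[0,0,0],"fingers":0},
    {"linear":[0,0,0],"delta_rot":[0,0,0],"fingers":0},
    {"linear":[0,0,0],"delta_rot":[0,0,0],"fingers":0},
    {"linear":[0,0,0],"delta_rot":[0,0,0],"fingers":0},
    {"linear":[0,0,0],"delta_rot":[0,0,0],"fingers":0}
  ]
}}

```text
clock: 14.28
position: [0.6182, -0.0773, 0.0785]
ee_rot: [0.002, 0.835, 0.55, 0.002]
contact_force: [-0.5, -0.6, -0.1]
width: -0.0002
```

```bash
python3 track.py 3; python3 go.py .617 -.077 .078
```

```text
14.283 [(40.2, 274.3, 44), (39.3, 55.5, 57)]
14.333 [(40.1, 274.3, 44), (37.5, 60.7, 58)]
14.383 [(40.1, 274.3, 44), (39.5, 66.5, 56)]
t 14.4333 pos [ 0.6182 -0.0773  0.0785] F [ 0.19  0.79 -0.49] q [-0.24  0.45  1.61 -0.    1.08 -1.4 ] w -0.00012622544760785537
[[0.396, 0.918, 0.005], [0.918, -0.396, -0.001], [0.001, 0.005, -1.0]]
tool shift [-0.0002 -0.0012  0.0005]
fix rot deg [ 0.31 -0.04 -0.  ]
```

{"method": "send_rows", "body": {
  "plan": [
    {"linear":[0,0,0],"delta_rot":[0,0,0],"fingers":0},
    {"linear":[0,0,0],"delta_rot":[0,0,0],"fingers":0},
    {"linear":[0,0,0],"delta_rot":[0,0,0],"fingers":0},
    {"linear":[0,0,0],"delta_rot":[0,0,0],"fingers":0},
    {"linear":[0,0,0],"delta_rot":[0,0,0],"fingers":0},
    {"linear":[0,0,0],"delta_rot":[0,0,0],"fingers":0}
  ]
}}

```text
clock: 14.93
position: [0.6182, -0.0773, 0.0785]
ee_rot: [0.002, 0.835, 0.55, 0.002]
contact_force: [-0.2, 0.4, -0.4]
width: -0.0001
```

```bash
python3 track.py 2
```

```text
14.933 [(41.0, 126.2, 54), (40.2, 274.3, 44)]
14.983 [(47.3, 128.7, 54), (40.0, 274.3, 44)]
```

```bash
python3 track.py 2
```

```text
15.033 [(52.8, 134.0, 59), (40.1, 274.3, 44)]
15.083 [(63.2, 137.8, 59), (40.2, 274.3, 44)]
```

{"method": "send_rows", "body": {
  "plan": [
    {"linear":[0,0,0.007],"delta_rot":[0,0,0],"fingers":0},
    {"linear":[0,0,0.002],"delta_rot":[0,0,0],"fingers":0},
    {"linear":[0,0,0],"delta_rot":[0,0,0],"fingers":0},
    {"linear":[0,0,0],"delta_rot":[0,0,0],"fingers":0}
  ]
}}

```text
clock: 15.47
position: [0.6198, -0.0768, 0.073]
ee_rot: [0.003, 0.835, 0.55, 0.004]
contact_force: [-0.8, 0.7, 7.0]
width: -0.0003
```

```bash
python3 track.py 3; python3 go.py
```

```text
15.467 [(76.9, 147.4, 66), (37.9, 250.6, 54)]
15.517 [(77.4, 147.5, 66), (38.2, 275.1, 45)]
15.567 [(77.2, 147.4, 66), (38.0, 250.6, 54)]
t 15.6167 pos [ 0.6198 -0.0768  0.0731] F [-1.19 -0.17  6.01] q [-0.24  0.45  1.62  0.    1.06 -1.4 ] w 3.645631888120513e-05
[[0.396, 0.918, 0.01], [0.918, -0.396, -0.001], [0.003, 0.01, -1.0]]
fix rot deg [ 0.57 -0.18 -0.  ]
```

{"method": "send_rows", "body": {
  "plan": [
    {"linear":[0,0,-0.02],"delta_rot":[0,0,0],"fingers":0},
    {"linear":[0,0,-0.03],"delta_rot":[0,0,0],"fingers":0},
    {"linear":[0,0,-0.03],"delta_rot":[0,0,0],"fingers":0},
    {"linear":[0,0,-0.03],"delta_rot":[0,0,0],"fingers":0},
    {"linear":[0,0,0],"delta_rot":[0,0,0],"fingers":0},
    {"linear":[0,0,0],"delta_rot":[0,0,0],"fingers":0}
  ]
}}

```text
clock: 16.12
position: [0.6168, -0.0763, 0.1835]
ee_rot: [0.001, 0.835, 0.55, 0.002]
contact_force: [0.0, 0.1, -0.4]
width: 0.0001
```

```bash
python3 track.py 3; python3 go.py .45 -.35 .2
```

```text
16.117 [(77.3, 148.5, 73), (25.6, 7.8, 127)]
16.167 [(77.3, 148.5, 73), (26.3, 7.8, 127)]
16.217 [(77.1, 148.5, 73), (26.6, 7.8, 126)]
t 16.2667 pos [ 0.6162 -0.0761  0.182 ] F [ 0.02 -0.45  0.06] q [-0.24  0.37  1.47  0.    1.31 -1.4 ] w 0.0005301891240178957
[[0.396, 0.918, 0.001], [0.918, -0.396, 0.001], [0.001, 0.001, -1.0]]
tool shift [-0.3173 -0.0441 -0.0184]
fix rot deg [ 0.03 -0.08 -0.  ]
```

{"method": "send_rows", "body": {
  "plan": [
    {"linear":[-0.03,-0.004,-0.002],"delta_rot":[0,0,0],"fingers":0},
    {"linear":[-0.03,-0.004,-0.002],"delta_rot":[0,0,0],"fingers":0},
    {"linear":[-0.03,-0.004,-0.002],"delta_rot":[0,0,0],"fingers":0},
    {"linear":[-0.03,-0.004,-0.002],"delta_rot":[0,0,0],"fingers":0},
    {"linear":[-0.03,-0.004,-0.002],"delta_rot":[0,0,0],"fingers":0},
    {"linear":[-0.03,-0.004,-0.002],"delta_rot":[0,0,0],"fingers":0},
    {"linear":[-0.03,-0.004,0],"delta_rot":[0,0,0],"fingers":0},
    {"linear":[-0.03,-0.004,0],"delta_rot":[0,0,0],"fingers":0},
    {"linear":[-0.02,-0.004,0],"delta_rot":[0,0,0],"fingers":0},
    {"linear":[0,0,0],"delta_rot":[0,0,0],"fingers":0},
    {"linear":[0,0,0],"delta_rot":[0,0,0],"fingers":0},
    {"linear":[0,0,0],"delta_rot":[0,0,0],"fingers":0}
  ]
}}

```text
clock: 17.27
position: [0.4671, -0.3039, 0.1731]
ee_rot: [-0.016, 0.834, 0.551, -0.006]
contact_force: [0.6, -1.0, -0.5]
width: 0.0001
```

Run:
```python
from lug import *
out=[]
for n,(x0,y0,x1,y1) in (("top",(230,130,330,230)),("scene",(215,160,295,240))):
    im=save(n,n+"9.png"); f=400/(x1-x0); c=cv2.resize(im[y0:y1,x0:x1],None,fx=f,fy=f,interpolation=cv2.INTER_CUBIC)[:,:,::-1].copy()
    if n=="scene": print(angles(im))
    for d,col in ((145.7,(255,0,0)),(157.5,(0,0,255)),(169.3,(255,0,0))):
        a=np.radians(d)
        for u,v in proj(n,[[HUB[0]+r*np.cos(a),HUB[1]+r*np.sin(a),.086] for r in (.05,.055,.06,.09,.1,.12,.13)]): cv2.circle(c,(int((u-x0+.5)*f),int((v-y0+.5)*f)),2,col,-1)
    out.append(c)
cv2.imwrite('pics/v9.png',np.hstack(out))
print(manip.get_state()["clock"],manip.get_state()["position"])
```

```text
[(np.float64(79.4), np.float64(147.2), 78), (np.float64(31.5), np.float64(276.5), 137), (np.float64(23.0), np.float64(181.8), 123)]
17.3667 [ 0.4676157  -0.30326831  0.17337652]
```

View pics/v9.png

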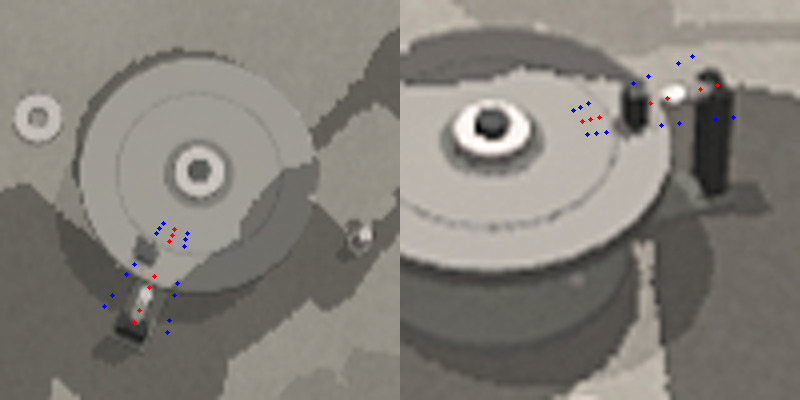

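In the top crop the lug is at (147,251) and the pointer tip at about (150,285). Both cameras put the lug about 9–10° short of the pointer, or 12–14 mm, which is inside the 16 mm limit and standing still. Bearing and bolt look undisturbed. Nudging isn't allowed, so I'm handing in.

```bash
python3 track.py 2; python3 -c "
from h import *
for th in ('bearing','spanner','block','pot'): print(th,[np.round(x['extent']) for x in manip.find_in(th,'top')[:1]])
manip.get_image('top'); print(manip.sign_off())"
```

```text
17.367 [(79.2, 147.2, 78), (30.6, 276.6, 137)]
17.417 [(79.3, 147.2, 78), (31.4, 278.2, 138)]
bearing [array([235., 153., 246., 167.])]
spanner []
block [array([142., 127., 159., 158.])]
pot [array([143., 210., 167., 232.])]
the job is handed in; nothing more can be done
None
```

I flicked the rotor counter-clockwise by its lug to about 3.9 rad/s and let it run untouched past the pointer for several turns. I then braked it from above with about 7 N when it had slowed to about 1.7 rad/s. It stopped in one go with no nudging, and I lifted straight up and moved clear before handing in. The hand-in gave no verdict.

**Final position:** the lug stands still at about 147–148.5° against the pointer at about 157.5°. It is short of the pointer by roughly 12–14 mm, inside the 16 mm limit. The margin is only a few millimetres, because the brake bit sooner than I allowed for. My measuring error is a few millimetres too, so this is the one check I can't call certain.

**Loose things:**
- The bearing and bolt looked unmoved in the last picture.
- The detector found the bearing, block and pot within a few pixels of where they began.
- It missed the spanner, and I did not re-check the spanner, bottle or collar. The arm touched none of the loose things knowingly.

**Disagreement:** the fingertips stood about 36 mm higher than the reported pose and the stated tip length implied. I set the working height by touching the disc instead.

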